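Rock the bath lid on the granite: fit or scrap

TASK

Check the ultrasonic bath's lid for bow: rock it where it lies on the granite plate, pressing its near end and then its far end down firmly but gently (about 5 N, never more than 30 N) with the closed gripper, and feel how far it tilts. If it tilts by less than 0.04 rad (the pressed spot goes down by less than about 2 mm), fit the lid on the bath, fully home in the recess of the rim; if by more, lay it flat in the red scrap tray. Set it down, do not drop it, and leave everything else on the bench as it is.

Things in the scene. Friction and masses are not known exactly. Their poses are not given: they have to be found in the camera images.
- lid_grip (a point): stainless lid, 160 (its x) x 100 (y) x 5 mm, 0.25 to 0.45 kg, on the granite. Point: middle of its black bar grip, 32 mm above the underside, over the lid's centre. The bar is 14 mm thick (x), 76 long (y), 12 high, on 10 mm posts at y = +-30 mm; pinch it from above across x. At rest it lies level whatever its bow
- lid: the same lid; origin at the centre of its underside, x to the far end, z up. Its middle 40 mm is flat; beyond, each end is straight but bent up by one and the same angle, 0 to 0.08 rad, new each time. Pressed 65 mm from the centre it tips at 1 to 2.5 N until that end lies flat on the granite, so the tilt is that angle (0.04 rad: that spot drops 1.8 mm, the tip 2.4); let go, it falls back. An unbent lid is rigid at once
- granite_top (a point): middle of the top of the grey granite surface plate, fixed, 260 (x) x 180 (y) mm, 50 mm thick, on the bench; x points to its far side, z up
- granite: the granite surface plate itself; origin under its centre, at the bench
- bath_seat (a point): small ultrasonic bath, fixed: white box with steel rim, 190 (its x) x 130 (y) x 120 mm, open, empty. Point: middle of the mouth at the height of the lid's ledge, 116 mm above the bench. The rim's recess is 166 (x) x 106 (y) mm, 4 mm deep, square-edged. A seated lid (either way round) has its grip point 32 mm above this point. A low drain tap juts 27 mm from the +y side
- scrap_tray_in (a point): red plastic scrap tray, fixed, 220 (its x) x 150 (y) x 35 mm outside, walls 4 mm; point: middle of its inner floor. A lid lying in it has its grip point 32 mm above this point
- level: small spirit level, aluminium bar 110 (x) x 18 (y) x 22 mm with a yellow vial, lying on the granite beside the lid, near the granite's +y edge; origin at the centre of its underside; a bystander
- beaker: empty glass beaker, 66 mm across, 90 mm tall, on the robot's side of the bath; origin at the centre of its underside; a bystander
- wash_bottle: white wash bottle with a blue cap, 60 mm across, about 130 mm tall, also on the robot's side of the bath; origin at the centre of its underside; a bystander
- reagent_jar: amber glass jar with a black cap, 80 mm across, about 110 mm tall, at the left (+y) side of the bench; origin at the centre of its underside; a bystander
- tip_box: blue pipette-tip box with a clear cover, 85 x 120 x 70 mm, at the back of the bench; origin at the centre of its underside; a bystander
- tube_rack: orange rack with eight capped sample tubes, 70 x 160 x 70 mm, at the back of the bench; origin at the centre of its underside; a bystander
- timer: white bench timer, 20 x 70 x 65 mm, standing at the right (-y) side of the bench; origin at the centre of its underside; a bystander
Things that resemble listed ones, but are neither listed nor needed, are in the scene too. Of the things like the lid, leave any that is green; of the rest the larger one is meant.

How it is judged:
By the outcome, as a careful person would: the job done as asked, in the order asked, and still so for the second after the job is handed in, with the robot touching nothing.
It also fails if it takes over 72 s, if anything falls off the work surface, if the arm or the gripper's body presses on something with over 40 N, if the wrist force passes 120 N, or if a joint passes its speed limit or range.

ROBOT

A 7-joint arm with a two-finger parallel gripper is mounted at the origin on the work surface. World frame = base frame: x ahead of the robot, y to its left, z up, the work surface at z = 0. Lengths are in m, angles in rad, forces in N, time in s.
With the tool pointing down it reaches from about 0.425 to 0.875 m from the base axis. Payload 4.7 kg.
Tool frame: the origin (TCP) lies on the centre line of the jaws, within the pads' length; the fingertips stand 22 mm ahead of it and the grasp point (between the pads) lies 3 mm ahead of it; z points along the fingers, y is the direction in which the jaws open and shut (so a half turn about z gives the same grasp; the last joint's range is limited). The gripper opens to 87 mm and grips with 3 to 60 N. Pads are 19 mm wide; open, the fingers measure 117 mm over their backs; the gripper's body (75 mm by 190 mm) begins 51 mm behind the grasp point.
Start: joints at [-1.157, 0.321, -0.07, 1.45, 0.023, 1.371, -0.057], TCP at [0.253, 0.599, 0.245] pointing down, gripper open.
Joint ranges: [-2.86, 2.86], [-0.3, 2.09], [-1.38, 1.24], [0.06, 2.45], [-1.56, 4.7], [0.09, 2.05], [-2.69, 2.69]. Speed limits (rad/s): [2.57, 2.57, 3.14, 3.14, 3.14, 3.14, 3.14].

INTERFACE

Orientations are given as a rotation vector (axis times angle).
In Python, from bench import ctrl, imaging, close_job, finder gives the robot as it stands. The module is installed in compiled form; this text tells all that it offers.
- The arm moves only by the shell command python3 -m jog 'ROWS' [FORCE]. ROWS is JSON, a list that holds one entry, the list of rows, each a list of 7 numbers: the shift along the tool's x, y, z in cm, then the turn, a rotation vector about the tool's x, y, z in degrees, then the finger opening in cm, from 0 to 8.7. In form: [[[dx, dy, dz, ax, ay, az, claw], ...]]. A call has 1 to 12 rows; each row shifts and turns the commanded pose from where the row before left it, along the tool's axes as they then stand; what a row does not reach is not made up. A row lasts 1/10 s, in which the tool goes at most 50 mm and 8.59 degrees, less where a joint would pass 70% of its speed; a pose out of reach is approached as far as the arm can. A call is refused whole if a number of a shift passes 5 or a number of a turn 8.59, either way. A call with a gripper value outside its range is refused whole. The fingers move at their own pace and stop on an object; FORCE is the grip in N (left out, the last holds). Time passes only in rows, so rows that do not move let the fingers close. It gives the time, the measured TCP pose, the force and the opening at its end, in the units of the state.
- ctrl.get_state(): the state, without advancing time (a new reading comes with each control period).
- imaging.get_image(name): name is "side" or "top" or "wrist"; returns a dict with "frame" (400x640x3 uint8, red, green, blue), "intrinsics" (3x3 intrinsics, pixels), "pose" (4x4, takes a point from camera to world coordinates). Camera axes: x right, y down, z forward; pixel columns grow to the right and rows downward; lengths in m; the calibration is good to about 2 mm. A picture is of the moment at which its call begins. There is no depth.
- close_job(): hands the job in, once; it reports no verdict.
Trained networks look in the newest picture that a camera, given by its name, has taken for a name from the list of things; names that differ only in an ending like _2 or _b are one class to them, and where a whole thing is asked for, a point or a joint stands for the part that bears it (a point fixed in the world has none). Each returns a list of dicts, best first, with "conf" (0 to 1); they miss things now and then, are a little off and sometimes report something else, mostly with a low value. They report only what shows in the picture. A call takes as long as a camera call. They do not tell look-alikes from the thing itself.
- finder.trace(label, camera): "region" (400x640 bool, what is visible of it) and "point" ([row, column] as shares, 0 to 1, of the picture: columns of its width, rows of its height, amid what is visible of it).
- finder.spot_point(label, camera): "point" ([row, column] as shares, 0 to 1, of the picture: columns of its width, rows of its height: a listed point, or the origin of a listed thing).
The state is a dict: "time": time; "joint_positions": joint angles; "qd": joint speeds; "joint_torque": joint torques, N m; "position": TCP position; "tool_rot": TCP orientation; "ft_force": force on the tool from outside, world axes, zero at the start; "torque": the same for the moment, N m; "grip_width": opening from 0.0 (shut) to 1.0 (fully open).
Only numpy, scipy, OpenCV 4.12 (cv2) and the standard library are available. Lean on these libraries where they do the work, as an engineer would, in place of code of your own. Each camera call takes 0.05 s, during which the arm holds its last target. There are 200 camera calls.

## Working session

There is one attempt and no reset: what is moved stays moved. The work goes in short steps, Python scripts to look and compute and a shell command to move; the robot and the scene stay as the last step left them, time stands still between calls to the robot, and variables do not carry over. Pictures are saved under pics/ and viewed, about 8 in all and at most 12, crops included, and the job is handed in when it is done.

```bash
mkdir -p pics
cat > h.py <<'E'
import numpy as np, cv2
from bench import ctrl, imaging, finder
from scipy.spatial.transform import Rotation as R
def img(n):
    return imaging.get_image(n)
def ray(im,px):  # px = (col,row)
    d=np.linalg.inv(im["intrinsics"])@[px[0],px[1],1]; P=np.array(im["pose"])
    return P[:3,3],P[:3,:3]@d
def at_z(im,px,z):
    o,d=ray(im,px); return o+d*(z-o[2])/d[2]
def proj(im,p):
    P=np.array(im["pose"]); c=P[:3,:3].T@(np.array(p)-P[:3,3]); q=im["intrinsics"]@c; return q[:2]/q[2]
def tri(obs):
    A=np.zeros((3,3));b=np.zeros(3)
    for im,px in obs:
        o,d=ray(im,px); d=d/np.linalg.norm(d); M=np.eye(3)-np.outer(d,d); A+=M;b+=M@o
    return np.linalg.solve(A,b)
def save(im,name,crop=None,s=1):
    f=im["frame"][:,:,::-1]
    if crop: x0,y0,x1,y1=crop; f=f[y0:y1,x0:x1]
    f=cv2.resize(f,None,fx=s,fy=s,interpolation=cv2.INTER_CUBIC); cv2.imwrite("pics/"+name,f)
def px(p): return np.array([p["point"][1]*640,p["point"][0]*400])
E
python3 - <<'E'
from h import *
s=ctrl.get_state(); print({k:np.round(v,3) for k,v in s.items()})
fs=[]
for n in ["top","side"]:
    im=img(n); fs.append(im["frame"]); print(n,np.round(im["pose"],3).tolist(),np.round(im["intrinsics"][0],1))
    for l in ["lid_grip","granite_top","bath_seat","scrap_tray_in","level","beaker","wash_bottle"]:
        print(l,[(np.round(px(p)).tolist(),round(p["conf"],2)) for p in finder.spot_point(l,n)][:4])
    save(im,n+"0.png",s=1.25)
E
```

```text
{'time': np.float64(0.0), 'joint_positions': array([-1.157,  0.322, -0.07 ,  1.452,  0.023,  1.371, -0.057]), 'qd': array([-0.001,  0.001, -0.   ,  0.001,  0.001,  0.001, -0.002]), 'joint_torque': array([-0.0000e+00, -4.9128e+01, -4.0400e-01, -3.1252e+01, -6.4000e-02,
        4.4000e-02,  0.0000e+00]), 'position': array([0.253, 0.598, 0.243]), 'tool_rot': array([-6.240e-01, -3.079e+00,  3.000e-03]), 'ft_force': array([-0.259, -0.023,  0.64 ]), 'torque': array([ 0.037, -0.008,  0.051]), 'grip_width': np.float64(0.995)}
top [[-0.009, -0.984, 0.178, 0.326], [-1.0, 0.007, -0.007, -0.008], [0.006, -0.178, -0.984, 1.239], [0.0, 0.0, 0.0, 1.0]] [403.2   0.  319.1]
lid_grip [([222.0, 289.0], 0.98), ([281.0, 118.0], 0.73), ([233.0, 184.0], 0.66)]
granite_top [([231.0, 194.0], 0.59)]
bath_seat [([398.0, 203.0], 0.93)]
scrap_tray_in [([311.0, 194.0], 0.67), ([398.0, 201.0], 0.61), ([281.0, 116.0], 0.26)]
level [([204.0, 204.0], 0.69), ([402.0, 258.0], 0.5)]
beaker [([401.0, 255.0], 0.67)]
wash_bottle [([370.0, 257.0], 0.76)]
side [[0.968, -0.189, 0.165, 0.338], [-0.25, -0.694, 0.675, -0.847], [-0.013, -0.695, -0.719, 1.005], [0.0, 0.0, 0.0, 1.0]] [454.1   0.  323.2]
lid_grip [([215.0, 175.0], 0.98), ([359.0, 135.0], 0.79), ([310.0, 158.0], 0.67)]
granite_top [([304.0, 157.0], 0.83), ([333.0, 273.0], 0.15)]
bath_seat [([332.0, 269.0], 0.74)]
scrap_tray_in [([327.0, 228.0], 0.58)]
level [([287.0, 144.0], 0.72)]
beaker [([276.0, 327.0], 0.8)]
wash_bottle [([272.0, 290.0], 0.94)]
```

View pics/top0.png

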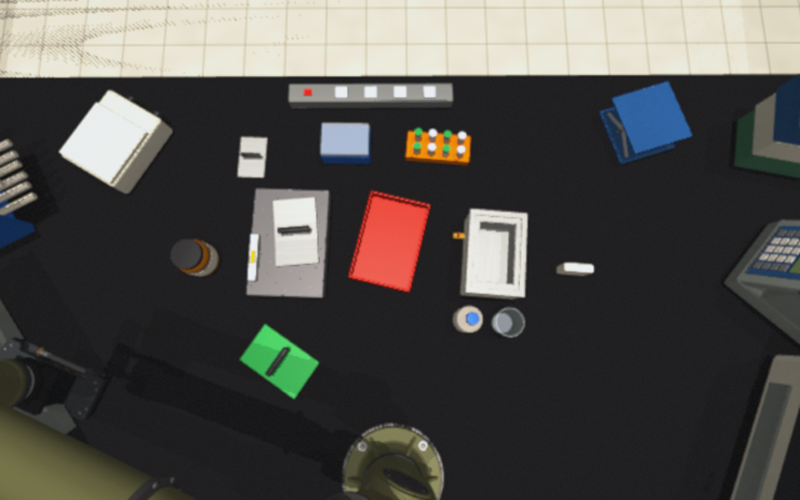

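View pics/side0.png

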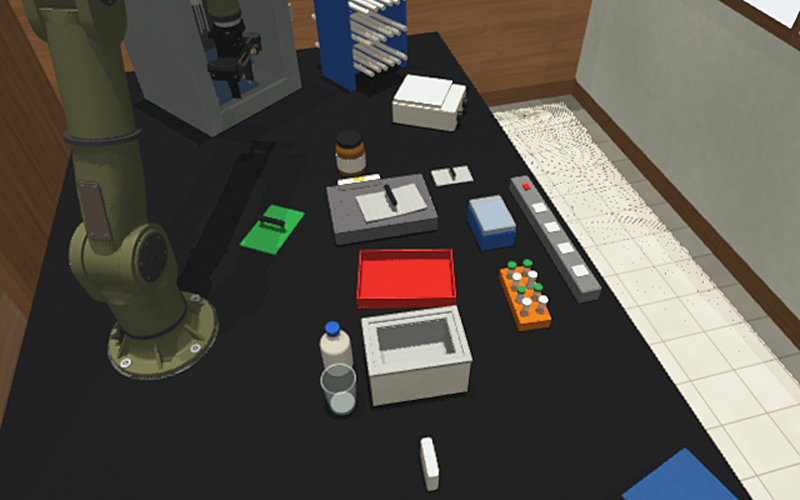

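Three lid-like things show in the top view (native px): green at (222,289), which is excluded; a small white one at (202,125) behind the granite; and a large one on the granite at (233,184). The large one is on the granite and bigger than the other white one, so it is the one meant. I'll measure it and confirm with a crop.

Run:
```python
from h import *
s=ctrl.get_state(); print(np.round(R.from_rotvec(s["tool_rot"]).as_matrix(),3).tolist())
ims={n:img(n) for n in ["top","side"]}
T,S=ims["top"],ims["side"]
for a,b,l in [((233,184),(310,158),"grip"),((398,202),(332,269),"bath_seat"),((311,194),(327,228),"tray"),((204,204),(287,144),"level")]:
    print(l,np.round(tri([(T,a),(S,b)]),3))
def rect(l,z,near):
    for p in finder.trace(l,"top"):
        if np.hypot(*(px(p)-near))<25:
            m=p["region"].astype(np.uint8)
            c=max(cv2.findContours(m,0,1)[0],key=cv2.contourArea)[:,0,:]
            w=np.array([at_z(T,q,z)[:2] for q in c])
            (cx,cy),(w_,h_),a=cv2.minAreaRect((w*1000).astype(np.float32)); print(l,round(p["conf"],2),np.round([cx,cy,w_,h_,a],1), m.sum())
            return
for l,z,n in [("lid",.055,(233,184)),("granite",.05,(231,194)),("bath_seat",.12,(398,202)),("scrap_tray_in",.035,(311,194)),("level",.072,(204,204)),("beaker",.09,(405,257)),("wash_bottle",.13,(373,256))]: rect(l,z,n)
save(T,"crop1.png",(170,90,430,290),3)
```

```text
[[-0.921, 0.389, 0.0], [0.389, 0.921, 0.0], [-0.0, 0.0, -1.0]]
grip [0.564 0.239 0.062]
bath_seat [ 0.501 -0.238  0.123]
tray [ 0.552  0.008 -0.02 ]
level [0.504 0.321 0.067]
lid 0.84 [563.1 231.  160.7 103.5   4.1] 1790
granite 0.61 [536.  244.5 182.7 260.8  88.7] 3044
bath_seat 0.68 [ 497.4 -221.9  155.6  198.4   87. ] 3353
scrap_tray_in 0.84 [542.1   5.5 150.2 222.6  75.9] 3547
level 0.58 [500.1 322.2  23.9 103.3  89.5] 273
beaker 0.86 [ 345.5 -262.2   69.7   62.1   62.9] 451
wash_bottle 0.62 [ 350.1 -162.8   63.1   56.5   89.5] 415
```

View pics/crop1.png

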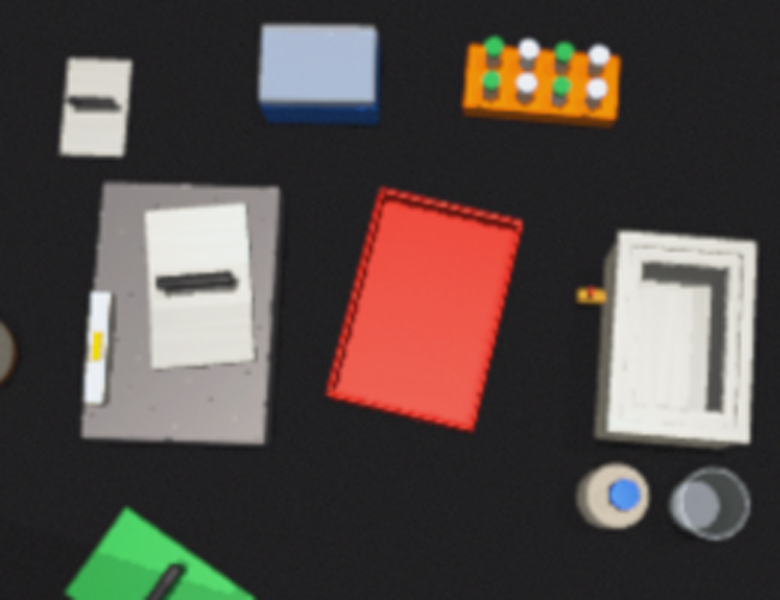

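The crop confirms it: the large white lid on the granite, crop (200,285), with the level to its left. The small lid at (95,105) and the green one are decoys. The tray is at yaw -14° and the bath at about -3°. I'll turn the tool and move over the lid.

```bash
python3 -m jog '[[[0,0,0,0,0,8,0],[0,0,0,0,0,8,0],[0,0,0,0,0,8,0],[0,0,0,0,0,8,0],[0,0,0,0,0,8,0],[0,0,0,0,0,8,0],[0,0,0,0,0,8,0],[0,0,0,0,0,7,0],[0,0,0,0,0,0,0]]]' 20
python3 -m jog '[[[-3.8,2.5,0,0,0,0,0],[-3.8,2.5,0,0,0,0,0],[-3.8,2.5,0,0,0,0,0],[-3.8,2.5,0,0,0,0,0],[-3.8,2.5,0,0,0,0,0],[-3.8,2.5,0,0,0,0,0],[-3.8,2.5,0,0,0,0,0],[-3.8,2.5,0,0,0,0,0],[-3.8,2.5,0,0,0,0,0],[-3.8,2.5,0,0,0,0,0],[0,0,0,0,0,0,0],[0,0,0,0,0,0,0]]]'
python3 - <<'E'
from h import *
s=ctrl.get_state(); print({k:np.round(s[k],3).tolist() for k in ["time","position","tool_rot","ft_force","grip_width","joint_positions"]})
W=img("wrist"); print(np.round(W["pose"],3).tolist(),np.round(W["intrinsics"][0],1))
for l in ["lid_grip","lid","level"]:
  print(l,[(np.round(px(p)).tolist(),round(p["conf"],2)) for p in finder.spot_point(l,"wrist")][:4])
for p in finder.trace("lid","wrist"):
  m=p["region"].astype(np.uint8); c=max(cv2.findContours(m,0,1)[0],key=cv2.contourArea)[:,0,:]
  w=np.array([at_z(W,q,.055)[:2] for q in c]); print(round(p["conf"],2),np.round(cv2.minAreaRect((w*1000).astype(np.float32))[0:3][0],1),cv2.minAreaRect((w*1000).astype(np.float32))[1:])
save(W,"w1.png",s=1)
E
```

```text
time: 2.15
position: [0.253, 0.5988, 0.2446]
tool_rot: [2.141, 2.299, 0.0]
ft_force: [0.0, -0.4, -0.0]
grip_width: 0.268
time: 3.35
position: [0.5301, 0.2364, 0.2447]
tool_rot: [-2.141, -2.298, -0.0]
ft_force: [0.2, 0.5, 0.6]
grip_width: 0.005
{'time': 3.35, 'position': [0.53, 0.236, 0.245], 'tool_rot': [-2.141, -2.298, -0.0], 'ft_force': [0.208, 0.5, 0.602], 'grip_width': 0.005, 'joint_positions': [-0.782, 0.174, 0.36, 1.643, -0.063, 1.336, -0.342]}
[[0.997, 0.069, 0.017, 0.525], [0.071, -0.964, -0.256, 0.305], [-0.001, 0.257, -0.967, 0.386], [0.0, 0.0, 0.0, 1.0]] [282.9   0.  316.4]
lid_grip [([522.0, 96.0], 0.96), ([347.0, 196.0], 0.86), ([100.0, 137.0], 0.76)]
lid [([344.0, 191.0], 0.87), ([116.0, 139.0], 0.84), ([511.0, 97.0], 0.57)]
level [([299.0, 106.0], 0.65)]
0.93 [565.9 232.1] ((162.86276245117188, 90.80184173583984), 4.060904026031494)
0.89 [738.3 347.7] ((57.30121612548828, 92.9053726196289), 87.59991455078125)
0.79 [294.5 274.2] ((141.5074462890625, 95.58277893066406), 55.015785217285156)
```

View pics/w1.png

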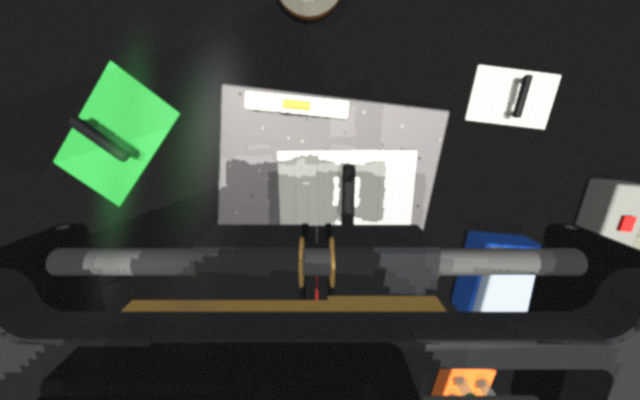

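The wrist view shows the lid at (347,187) with its bar at (347,196), clear of the level at (297,104). The yaw matches. I'll compute the press points.

Run:
```python
from h import *
W=img("wrist"); 
print("bar",at_z(W,(347,196),.082), "corners",at_z(W,(277,151),.055),at_z(W,(417,150),.055),"bar end",at_z(W,(348,166),.088))
T=img("top"); print("bar top",at_z(T,(233,184),.082),at_z(T,(170+197/3,90+282/3),.088))
s=ctrl.get_state(); M=R.from_rotvec(s["tool_rot"]).as_matrix()
c=np.array([.566,.235,.055]);ux=M[:,1]
for d in(-.065,.065): print(M.T@(c+d*ux-s["position"])*100, c+d*ux)
```

```text
bar [0.56302066 0.23258874 0.082     ] corners [0.48020359 0.27327517 0.055     ] [0.6415548  0.28661244 0.055     ] bar end [0.55992595 0.2667216  0.088     ]
bar top [0.56102516 0.23502884 0.082     ] [0.55974869 0.22602073 0.088     ]
[-0.6532539  -2.82720871 18.95626112] [0.50117834 0.23018831 0.05500222]
[-0.6532539  10.17279129 18.95626112] [0.63082166 0.23981169 0.05499778]
```

```bash
python3 -m jog '[[[-0.7,-3.3,2,0,0,0,0],[0,0,4,0,0,0,0],[0,0,4,0,0,0,0],[0,0,3,0,0,0,0],[0,0,1.5,0,0,0,0],[0,0,0.8,0,0,0,0],[0,0,0.4,0,0,0,0],[0,0,0,0,0,0,0],[0,0,0,0,0,0,0],[0,0,0,0,0,0,0]]]'
python3 -m jog '[[[0,0,0,0,0,0,0],[0,0,0,0,0,0,0]]]'
```

```text
time: 4.7
position: [0.4979, 0.2287, 0.0888]
tool_rot: [2.14, 2.299, 0.003]
ft_force: [-0.1, 0.4, 0.1]
grip_width: 0.002
time: 4.9
position: [0.4973, 0.2283, 0.088]
tool_rot: [2.141, 2.299, 0.001]
ft_force: [-0.4, 0.0, 0.1]
grip_width: 0.001
```

```bash
for i in 1 2 3; do python3 -m jog '[[[0,0,0.1,0,0,0,0],[0,0,0,0,0,0,0]]]' | tr '\n' ' ';echo; done
```

```text
time: 5.1 position: [0.497, 0.2282, 0.0865] tool_rot: [-2.141, -2.299, 0.0] ft_force: [-0.5, 0.2, -0.0] grip_width: 0.002 
time: 5.3 position: [0.497, 0.2282, 0.0854] tool_rot: [-2.141, -2.299, 0.0] ft_force: [0.9, -0.6, 0.2] grip_width: -0.001 
time: 5.5 position: [0.497, 0.2282, 0.0844] tool_rot: [-2.141, -2.299, 0.0] ft_force: [0.5, -0.5, -0.3] grip_width: 0.003
```

```bash
for i in 1 2 3 4 5 6; do python3 -m jog '[[[0,0,0.05,0,0,0,0],[0,0,0,0,0,0,0]]]' | grep -E "posi|force" | tr '\n' ' ';echo; done
```

```text
position: [0.4971, 0.2282, 0.084] ft_force: [-0.3, -1.3, -0.4] 
position: [0.4971, 0.2282, 0.0835] ft_force: [-0.6, 0.3, -0.7] 
position: [0.4971, 0.2282, 0.083] ft_force: [-0.5, 0.6, -0.1] 
position: [0.4971, 0.2282, 0.0825] ft_force: [-0.2, -1.1, -0.3] 
position: [0.4971, 0.2282, 0.082] ft_force: [-0.4, 0.1, -0.1] 
position: [0.4971, 0.2282, 0.0815] ft_force: [-0.0, -0.3, 0.2]
```

```bash
for i in 1 2 3 4 5 6; do python3 -m jog '[[[0,0,0.03,0,0,0,0],[0,0,0,0,0,0,0]]]' | grep -E "posi|force" | tr '\n' ' ';echo; done
```

```text
position: [0.4971, 0.2283, 0.0813] ft_force: [-0.2, 0.1, -0.0] 
position: [0.4971, 0.2283, 0.0811] ft_force: [-0.4, -0.5, 1.5] 
position: [0.4971, 0.2282, 0.0807] ft_force: [0.5, -0.3, 1.2] 
position: [0.497, 0.2282, 0.0804] ft_force: [-1.4, -0.3, 1.2] 
position: [0.497, 0.2282, 0.08] ft_force: [0.0, 0.5, 1.3] 
position: [0.497, 0.2282, 0.0797] ft_force: [-1.2, 0.7, 1.9]
```

```bash
for i in 1 2 3 4; do python3 -m jog '[[[0,0,0.03,0,0,0,0],[0,0,0,0,0,0,0]]]' | grep -E "posi|force" | tr '\n' ' ';echo; done
```

```text
position: [0.497, 0.2282, 0.0794] ft_force: [-1.8, -0.4, 1.7] 
position: [0.4971, 0.2282, 0.0791] ft_force: [-0.9, -0.2, 1.0] 
position: [0.4971, 0.2283, 0.0789] ft_force: [-1.7, 0.7, 1.5] 
position: [0.4971, 0.2282, 0.0785] ft_force: [-0.7, -0.3, 1.9]
```

```bash
for i in 1 2 3 4; do python3 -m jog '[[[0,0,0.03,0,0,0,0],[0,0,0,0,0,0,0]]]' | grep -E "posi|force" | tr '\n' ' ';echo; done
```

```text
position: [0.4971, 0.2283, 0.0783] ft_force: [-2.2, 0.6, 2.2] 
position: [0.4971, 0.2283, 0.078] ft_force: [-1.6, -0.9, 1.9] 
position: [0.4971, 0.2282, 0.0777] ft_force: [-0.5, 0.1, 1.0] 
position: [0.4971, 0.2283, 0.0775] ft_force: [-2.2, -1.1, 3.2]
```

```bash
for i in 1 2 ; do python3 -m jog '[[[0,0,0.03,0,0,0,0],[0,0,0,0,0,0,0],[0,0,0,0,0,0,0]]]' | grep -E "posi|force" | tr '\n' ' ';echo; done
```

```text
position: [0.4971, 0.2283, 0.0775] ft_force: [-1.9, -0.4, 5.7] 
position: [0.4971, 0.2283, 0.0774] ft_force: [-2.7, -0.3, 7.2]
```

The near end first touched at TCP z 0.0812 and went rigid at 0.0775. That is a 3.7 mm drop, about 0.08 rad. Now the far end.

```bash
python3 -m jog '[[[0,0,-0.2,0,0,0,0],[0,0,-0.2,0,0,0,0],[0,0,-0.2,0,0,0,0],[0,0,-2.5,0,0,0,0],[0,0,-3.5,0,0,0,0],[0,4.5,0,0,0,0,0],[0,4.5,0,0,0,0,0],[0,4,0,0,0,0,0],[0,0,3.5,0,0,0,0],[0,0,2,0,0,0,0],[0,0,0,0,0,0,0],[0,0,0,0,0,0,0]]]'; for i in 1 2 3; do python3 -m jog '[[[0,0,0.03,0,0,0,0],[0,0,0,0,0,0,0]]]' | grep -E "posi|force" | tr '\n' ' ';echo; done
```

```text
time: 11.3
position: [0.6267, 0.2374, 0.0877]
tool_rot: [2.141, 2.299, -0.001]
ft_force: [0.1, 0.7, 0.8]
grip_width: 0.003
position: [0.6276, 0.2379, 0.0893] ft_force: [1.0, -0.6, 0.3] 
position: [0.627, 0.2377, 0.088] ft_force: [-0.0, 0.2, -0.7] 
position: [0.6267, 0.2376, 0.087] ft_force: [-0.5, 0.2, 0.2]
```

```bash
python3 -m jog '[[[0,0,0.2,0,0,0,0],[0,0,0.2,0,0,0,0],[0,0,0,0,0,0,0],[0,0,0,0,0,0,0]]]' | grep -E "posi|force" | tr '\n' ' ';  for i in 1 2 3 ; do python3 -m jog '[[[0,0,0.03,0,0,0,0],[0,0,0,0,0,0,0]]]' | grep -E "posi|force" | tr '\n' ' ';echo; done
```

```text
position: [0.6267, 0.2374, 0.0827] ft_force: [0.5, -0.7, 0.6] position: [0.6268, 0.2375, 0.0826] ft_force: [0.1, 0.5, -0.3] 
position: [0.6268, 0.2375, 0.0823] ft_force: [-0.2, 0.3, -1.1] 
position: [0.6268, 0.2375, 0.0819] ft_force: [-0.6, 0.2, -0.6]
```

```bash
for i in 1 2 3 4 5 6 7 8; do python3 -m jog '[[[0,0,0.04,0,0,0,0],[0,0,0,0,0,0,0]]]' | grep -E "posi|force" | tr '\n' ' ';echo; done
```

```text
position: [0.6267, 0.2375, 0.0815] ft_force: [-0.3, 0.9, 0.0] 
position: [0.6267, 0.2375, 0.0811] ft_force: [-0.4, 0.3, 0.2] 
position: [0.6268, 0.2375, 0.0809] ft_force: [-0.4, 0.6, 0.6] 
position: [0.6269, 0.2375, 0.0806] ft_force: [-0.3, -0.0, 1.6] 
position: [0.6269, 0.2376, 0.0801] ft_force: [-0.3, -0.7, 1.8] 
position: [0.627, 0.2376, 0.0797] ft_force: [0.5, -0.7, 1.7] 
position: [0.627, 0.2375, 0.0793] ft_force: [1.1, 0.2, 0.9] 
position: [0.627, 0.2376, 0.0789] ft_force: [0.8, -0.2, 1.8]
```

```bash
for i in 1 2 3 4 ; do python3 -m jog '[[[0,0,0.04,0,0,0,0],[0,0,0,0,0,0,0]]]' | grep -E "posi|force" | tr '\n' ' ';echo; done
```

```text
position: [0.627, 0.2376, 0.0785] ft_force: [1.1, -0.1, 1.3] 
position: [0.6269, 0.2375, 0.078] ft_force: [1.0, -0.5, 2.2] 
position: [0.6269, 0.2376, 0.0776] ft_force: [1.6, 0.4, 2.0] 
position: [0.6269, 0.2375, 0.0775] ft_force: [1.0, -0.7, 3.3]
```

```bash
for i in 1 2; do python3 -m jog '[[[0,0,0.03,0,0,0,0],[0,0,0,0,0,0,0],[0,0,0,0,0,0,0]]]' | grep -E "posi|force" | tr '\n' ' ';echo; done
python3 -m jog '[[[0,0,-0.2,0,0,0,0],[0,0,-0.2,0,0,0,0],[0,0,-0.2,0,0,0,0],[0,0,-3,0,0,0,0],[0,0,-4,0,0,0,0],[0,0,-4,0,0,0,4],[0,-3,0,0,0,0,4],[0,-3.4,0,0,0,0,4],[0,0,0,0,0,0,4],[0,0,0,0,0,0,4]]]'
python3 - <<'E'
from h import *
W=img("wrist"); s=ctrl.get_state(); print(s["time"],s["position"])
for p in finder.spot_point("lid_grip","wrist")[:3]: print(np.round(px(p)),round(p["conf"],2),at_z(W,px(p),.082))
save(W,"w2.png",(120,80,520,330),2)
E
```

```text
position: [0.6269, 0.2375, 0.0775] ft_force: [-0.5, -0.3, 6.0] 
position: [0.6269, 0.2376, 0.0775] ft_force: [-1.3, -0.1, 7.3] 
time: 16.9
position: [0.5621, 0.2332, 0.1923]
tool_rot: [-2.139, -2.3, 0.001]
ft_force: [0.6, -0.3, 0.6]
grip_width: 0.375
16.95 [0.56303248 0.23303452 0.19241156]
[529.  87.] 0.88 [0.73142918 0.34386503 0.082     ]
[319. 207.] 0.7 [0.56459205 0.2271652  0.082     ]
[ 35. 132.] 0.55 [0.3141628  0.27637481 0.082     ]
```

View pics/w2.png

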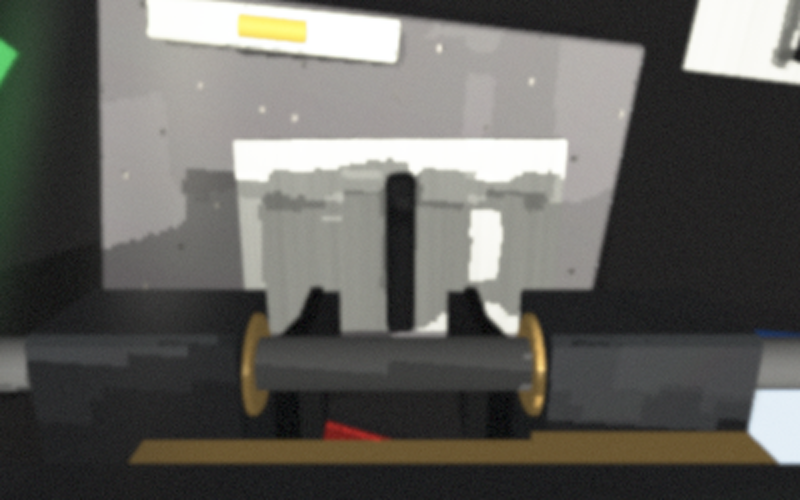

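The grasp is well lined up: the bar at crop (400,250) lies midway between the fingers, and the lid is undisturbed. Both ends dropped about 3.5 mm (roughly 0.08 rad, above 0.04), so the lid goes to the scrap tray. I'll grasp it.

```bash
python3 -m jog '[[[-0.3,0,3,0,0,0,4],[0,0,3.5,0,0,0,4],[0,0,2.5,0,0,0,4],[0,0,1.2,0,0,0,4],[0,0,0.5,0,0,0,4],[0,0,0,0,0,0,4],[0,0,0,0,0,0,1],[0,0,0,0,0,0,1],[0,0,0,0,0,0,1],[0,0,0,0,0,0,1],[0,0,0,0,0,0,1]]]' 30
python3 - <<'E'
from h import *
T,S=img("top"),img("side")
for n,im in (("top",T),("side",S)):
  p=[p for p in finder.trace("scrap_tray_in",n)][0]
  m=p["region"].astype(np.uint8); c=max(cv2.findContours(m,0,1)[0],key=cv2.contourArea)[:,0,:]
  w=np.array([at_z(im,q,.035)[:2] for q in c]); print(n,round(p["conf"],2),m.sum(),cv2.minAreaRect((w*1000).astype(np.float32)))
  for p in finder.spot_point("scrap_tray_in",n)[:2]: print(px(p),round(p["conf"],2),at_z(im,px(p),.004))
save(T,"t2.png",(220,120,380,260),5)
E
```

```text
time: 18.1
position: [0.5644, 0.2302, 0.0865]
tool_rot: [2.14, 2.298, 0.004]
ft_force: [2.3, 0.5, 0.7]
grip_width: 0.156
top 0.66 3468 ((542.921142578125, 6.3740386962890625), (150.3843536376953, 222.75904846191406), 75.83531951904297)
[312.384 193.2  ] 0.87 [0.54581245 0.00382537 0.004     ]
side 0.71 3630 ((545.2575073242188, -15.312492370605469), (178.27952575683594, 223.064697265625), 74.88880157470703)
[326.208 229.88 ] 0.81 [ 0.5474134  -0.01765189  0.004     ]
```

View pics/t2.png

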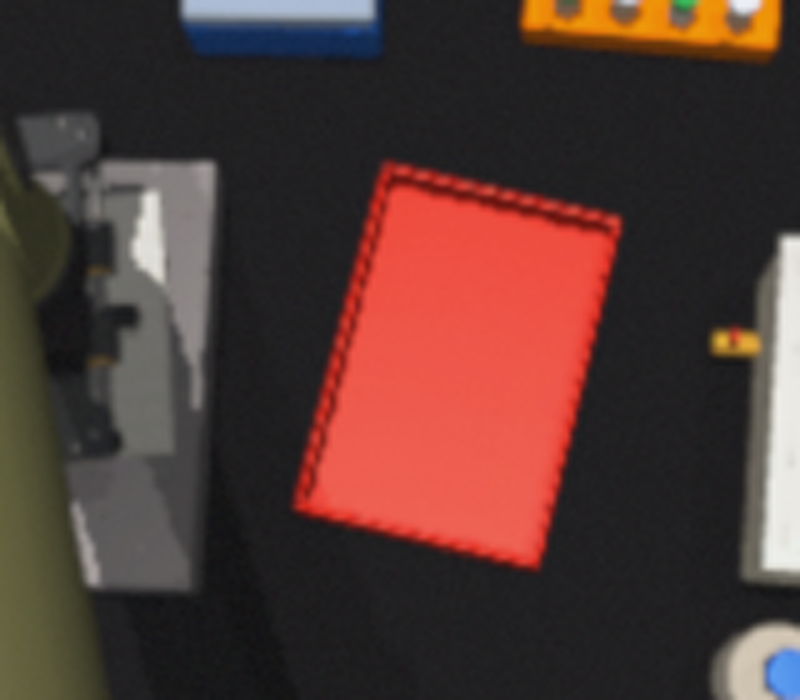

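Gripped (opening 13.6 mm). The tray rim is centred at about (0.543, 0.005), yaw -14.2°. Lifting, turning and carrying.

```bash
python3 -m jog '[[[0,0,-0.5,0,0,0,1],[0,0,-1.5,0,0,0,1],[0,0,-2.5,0,0,0,1],[0,0,-2.5,0,0,0,1],[0,0,-2.5,0,0,0,1],[0,0,-2,0,0,0,1],[0,0,0,0,0,4,1],[0,0,0,0,0,5,1],[0,0,0,0,0,5,1],[0,0,0,0,0,4.2,1],[0,0,0,0,0,0,1]]]'
python3 -m jog '[[[-1.3,0.2,0,0,0,0,1],[-2.5,0.4,0,0,0,0,1],[-2.5,0.4,0,0,0,0,1],[-2.5,0.4,0,0,0,0,1],[-2.5,0.4,0,0,0,0,1],[-2.5,0.4,0,0,0,0,1],[-2.5,0.4,0,0,0,0,1],[-2.5,0.4,0,0,0,0,1],[-2.5,0.4,0,0,0,0,1],[-1,0.1,0,0,0,0,1],[0,0,0,0,0,0,1],[0,0,0,0,0,0,1]]]'
python3 - <<'E'
from h import *
s=ctrl.get_state(); print(s["time"],s["position"]); M=R.from_rotvec(s["tool_rot"]).as_matrix()
print("yaw",np.degrees(np.arctan2(M[1,1],M[0,1])), M.T@(np.array([.543,.005,.2])-s["position"])*100)
save(img("side"),"s2.png",(230,130,450,300),3)
E
```

```text
time: 19.5
position: [0.562, 0.2297, 0.2003]
tool_rot: [-2.477, -1.931, 0.004]
ft_force: [0.1, -0.4, -3.3]
grip_width: 0.157
time: 20.7
position: [0.5426, 0.0063, 0.2006]
tool_rot: [-2.475, -1.933, -0.001]
ft_force: [0.6, 0.6, -3.7]
grip_width: 0.159
20.7 [0.54260757 0.00633865 0.20058167]
yaw -14.040852260968192 [-0.120416    0.07057295  0.05798821]
```

View pics/s2.png

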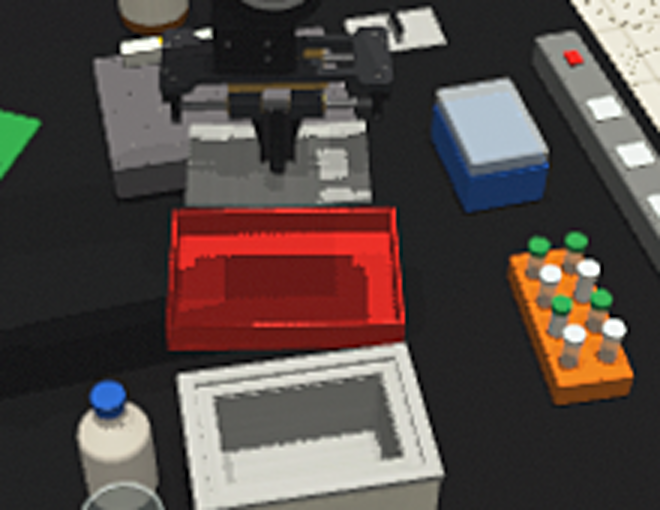

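The lid hangs level over the tray, with its shadow inside the tray at crop (290,285). Lowering.

```bash
python3 -m jog '[[[-0.1,0,2,0,0,0,1],[0,0,3,0,0,0,1],[0,0,3,0,0,0,1],[0,0,3,0,0,0,1],[0,0,2,0,0,0,1],[0,0,1.2,0,0,0,1],[0,0,0.6,0,0,0,1],[0,0,0.4,0,0,0,1],[0,0,0,0,0,0,1],[0,0,0,0,0,0,1]]]'; for i in 1 2 3; do python3 -m jog '[[[0,0,0.1,0,0,0,1],[0,0,0,0,0,0,1]]]' | grep -E "posi|force" | tr '\n' ' ';echo; done
```

```text
time: 21.75
position: [0.5433, 0.0043, 0.0495]
tool_rot: [2.477, 1.932, 0.003]
ft_force: [0.0, 0.3, -3.2]
grip_width: 0.157
position: [0.5429, 0.0043, 0.0481] ft_force: [-0.2, 0.1, -3.5] 
position: [0.5425, 0.0042, 0.0466] ft_force: [-0.7, -0.2, -4.7] 
position: [0.5424, 0.0042, 0.0454] ft_force: [-0.8, 0.5, -3.8]
```

```bash
python3 -m jog '[[[0,0,0.2,0,0,0,1],[0,0,0.1,0,0,0,1],[0,0,0,0,0,0,1]]]' | grep -E "posi|force" | tr '\n' ' ';echo; for i in 1 2 3 4 5; do python3 -m jog '[[[0,0,0.05,0,0,0,1],[0,0,0,0,0,0,1]]]' | grep -E "posi|force" | tr '\n' ' ';echo; done
```

```text
position: [0.5423, 0.0042, 0.0423] ft_force: [0.1, -0.9, -3.0] 
position: [0.5425, 0.0042, 0.042] ft_force: [0.3, 0.4, -3.5] 
position: [0.5425, 0.0042, 0.0416] ft_force: [-1.1, 0.1, -3.5] 
position: [0.5425, 0.0042, 0.041] ft_force: [-0.5, -0.4, -3.5] 
position: [0.5425, 0.0042, 0.0405] ft_force: [1.1, -0.1, -3.4] 
position: [0.5426, 0.0042, 0.0404] ft_force: [-1.4, 0.4, -0.0]
```

Touchdown at 0.0404, with the weight off the wrist. Release and retreat.

```bash
python3 -m jog '[[[0,0,0.03,0,0,0,1],[0,0,0,0,0,0,1.6],[0,0,0,0,0,0,2],[0,0,0,0,0,0,3],[0,0,0,0,0,0,4],[0,0,0,0,0,0,4],[0,0,0,0,0,0,4]]]'
python3 -m jog '[[[0,0,-0.5,0,0,0,4],[0,0,-1.5,0,0,0,4],[0,0,-3,0,0,0,4],[0,0,-4,0,0,0,4],[0,0,-5,0,0,0,4],[0,0,-5,0,0,0,4],[4,0,-3,0,0,0,4],[4,-3,0,0,0,0,4],[4,-3,0,0,0,0,4],[4,-3,0,0,0,0,4],[0,0,0,0,0,0,4],[0,0,0,0,0,0,4]]]'
python3 - <<'E'
from h import *
T=img("top"); S=img("side")
for n,im in(("top",T),("side",S)):
  for l,z in(("lid_grip",.036),("beaker",0),("wash_bottle",0),("level",.05)):
    print(n,l,[(np.round(px(p)).tolist(),round(p["conf"],2),np.round(at_z(im,px(p),z),3).tolist()) for p in finder.spot_point(l,n)][:4])
a=cv2.resize(T["frame"][90:290,170:430],None,fx=1.5,fy=1.5);b=cv2.resize(S["frame"][100:350,200:460],(390,375))
c=np.zeros((375,780,3),np.uint8);c[:300,:390]=a;c[:,390:]=b;cv2.imwrite("pics/fin.png",c[:,:,::-1])
E
```

```text
time: 24.35
position: [0.5426, 0.0042, 0.0398]
tool_rot: [2.477, 1.932, 0.0]
ft_force: [-0.1, -0.2, 0.2]
grip_width: 0.438
time: 25.55
position: [0.4938, 0.1824, 0.2609]
tool_rot: [2.474, 1.936, 0.002]
ft_force: [0.1, -0.6, 0.7]
grip_width: 0.459
top lid_grip [([312.0, 196.0], 0.86, [0.532, 0.004, 0.036]), ([199.0, 121.0], 0.86, [0.771, 0.355, 0.036]), ([349.0, 121.0], 0.72, [0.769, -0.113, 0.036])]
top beaker [([401.0, 256.0], 0.69, [0.351, -0.266, 0.0])]
top wash_bottle [([369.0, 256.0], 0.88, [0.35, -0.167, 0.0]), ([310.0, 197.0], 0.61, [0.535, 0.01, 0.0])]
top level [([309.0, 195.0], 0.72, [0.532, 0.013, 0.05]), ([165.0, 210.0], 0.67, [0.491, 0.442, 0.05])]
side lid_grip [([357.0, 136.0], 0.82, [0.751, 0.337, 0.036]), ([322.0, 221.0], 0.71, [0.538, -0.009, 0.036]), ([216.0, 175.0], 0.64, [0.262, 0.268, 0.036])]
side beaker [([272.0, 325.0], 0.61, [0.343, -0.275, 0.0])]
side wash_bottle [([271.0, 290.0], 0.64, [0.358, -0.174, 0.0])]
side level [([290.0, 148.0], 0.64, [0.512, 0.319, 0.05])]
```

View pics/fin.png

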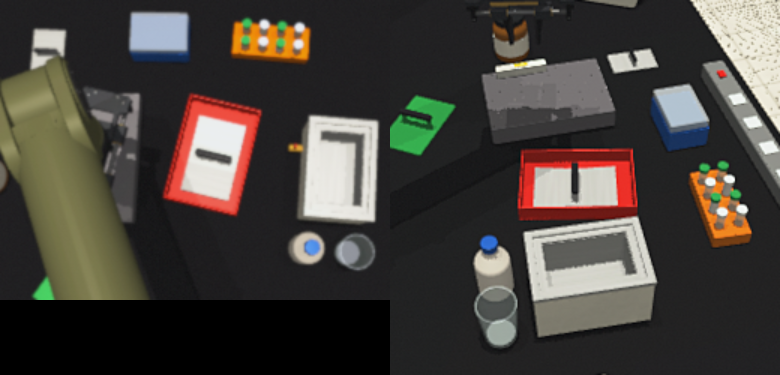

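The lid lies flat inside the red tray, at left panel (213,158) and right panel (575,183). Everything else is where it was, and the gripper is clear. Handing in.

```bash
python3 -c "
from bench import close_job; print(close_job())"
```

```text
the job is handed in; nothing more can be done
None
```

The lid is bowed well past the limit, so I laid it flat in the red scrap tray and handed the job in at about 26 s of robot time.

- **Rocking test:** I pressed near end first, then far end, with the closed gripper. The near end dropped about 3.7 mm before going rigid and the far end about 3.4 mm. That is roughly 0.08 rad at each end, against the 0.04 rad limit. The highest press force I read was about 7 N.
- **Placing:** I set the lid down until its weight came off the wrist force, then released it and backed the gripper away.
- **Last checks:** The final top and side pictures show the lid flat inside the tray walls. The level, beaker, wash bottle and the other things in view look undisturbed.
- **Not fully checked:** In the last top picture the arm hid the level, and the network misreported it there, so only the side picture confirms it. The two cameras' network fixes on the lid's grip differ by about 1 cm in y. Both are inside the tray.

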